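# Fish the long paddle out from under the catch-tray guard

### The job

Clear the tin line's catch tray: first set the two small finished tins from the tray down in the grey tote, both standing upright and not dropped from a height. Then take the long white paddle that has slid under the tray's guard plate: it is longer than the opening, so slide it towards the deep end, tilt it handle first up through the opening, and finish while still holding it in the gripper, still, with the whole paddle, both ends, clear in the air at least 50 mm above the guard plate. Leave the other things on the table where they are.

Things in the scene. Friction and masses are not known exactly. Their poses are not given: they have to be found in the camera images.
- tray: fixed steel catch tray, 208 (its x) x 418 (its y) x 68 mm high; origin under its centre on the table. Floor top 8 mm above the table; inside x -100..100, y -205..205 mm. Its top is a guard plate (64 to 68 mm up) with one opening. On its +x side a fixed roller conveyor: x 135..335, y -105..35 mm, at most 78 mm high, with a chute lip (72 mm high) up to the tray
- opening (a point): centre of the rectangular opening in the guard plate, on the plate's top face. In the tray's frame the opening is x -92..92, y -145..75 mm: the plate overhangs the inside by 60 mm at the -y end and by 130 mm at the +y end (the deep end)
- paddle: loose white nylon paddle, 320 mm long along its y, about 130 g, flat on the tray floor along the tray, both ends under the guard. Handle (to the tray's -y end): 18 wide, 20 thick, y -160..40 mm; blade (to the deep end): 32 wide, 8 thick, y 40..160 mm, flush with the handle's underside. Origin: middle of its length, on its underside
- paddle_grip (a point): point on the paddle's centre of mass (12 mm from the middle towards the handle's end), at half the handle's thickness (10 mm above its underside)
- handle_end (a point): middle of the handle's end face, 10 mm above the underside
- blade_end (a point): middle of the blade's end face, 4 mm above the underside
- tin_a: loose small sealed steel tin, 52 mm across, 40 mm tall, about 110 g, standing on the tray floor within the opening on the tray's +x side of the paddle; origin at the centre of its underside
- tin_b: loose small sealed steel tin like tin_a, on the tray's -x side of the paddle; origin at the centre of its underside
- tote: fixed open grey plastic tote, 180 (x) x 200 (y) x 62 mm high, walls and floor about 4 mm thick, empty, to the robot's left or right of the tray; origin under its centre on the table
- scale: fixed bench scale, 180 x 200 mm, 47 mm high, on the other side of the tray; not used
- big_tin_1: bystander: large sealed tin, 74 mm across, 100 mm tall, stands beyond the tray
- big_tin_2: bystander: large sealed tin, 74 mm across, 100 mm tall
- big_tin_3: bystander: large sealed tin, 74 mm across, 100 mm tall
- carton: bystander: cardboard carton 100 x 140 x 90 mm
- jar: bystander: glass jar, 64 mm across, 110 mm tall
- driver: bystander: screwdriver lying on the table
- collar: bystander: steel collar lying flat, 70 mm across, 18 mm high

How it is judged:
By the outcome, as a careful person would: the job done as asked, in the order asked, and still so for the second after the job is handed in, while the arm keeps its last pose, push and grip.
It also fails if it takes over 69 s, if anything falls off the work surface, if the arm or the gripper's body presses on something with over 40 N, if the wrist force passes 120 N, or if a joint passes its speed limit or range.

### The arm

A 6-joint arm with a two-finger parallel gripper is mounted at the origin on the work surface. World frame = base frame: x ahead of the robot, y to its left, z up, the work surface at z = 0. Lengths are in m, angles in rad, forces in N, time in s.
With the tool pointing down it reaches from about 0.225 to 0.875 m from the base axis. Payload 3.4 kg.
Tool frame: the origin (TCP) lies between the finger pads; the fingertips stand 8 mm ahead of it and the grasp point (between the pads) lies 11 mm behind it; z points along the fingers, y is the line along which they close (so a half turn about z gives the same grasp; the last joint's range is limited). The gripper opens to 85 mm and grips with 20 to 120 N. Pads are 22 mm wide; open, the fingers measure 114 mm over their backs; the gripper's body (76 mm by 85 mm) begins 54 mm behind the grasp point. The pads swing forward as they close: fully open they stand 13 mm farther back than shut.
Start: joints at [1.033, 0.276, 1.505, -0, 1.361, -0.121], TCP at [0.233, 0.526, 0.239] pointing down, gripper open.
Joint ranges: [-2.89, 2.89], [-0.75, 2.08], [0.22, 2.7], [-1.18, 4.32], [0.11, 2.71], [-2.7, 2.7]. Speed limits (rad/s): [2.57, 2.57, 3.14, 3.14, 3.14, 3.14].

### API

Orientations are given as a unit quaternion [w, x, y, z].
In Python, from rig import manip gives the robot as it stands.
- The arm moves only by the tool move_arm, never from a script. Its argument "deltas" is a list that holds one entry, the list of rows, each a list of 5 numbers: the shift along the tool's x, y, z normalised to -1 to 1, where 1 is 80 cm, then the turn about the tool's z normalised to -1 to 1, where 1 is 120 degrees, then the closure, from -1 (fully open) to 1 (shut). In form: [[[tx, ty, tz, twist, grip], ...]]. A call has 1 to 12 rows; each row is the pose to reach, as a shift and turn from the pose commanded when the call began, along the tool's axes at that moment; what a row does not reach only later rows make up. A row lasts 1/10 s, in which the tool goes at most 50 mm and 8.59 degrees, less where a joint would pass 70% of its speed; a pose out of reach is approached as far as the arm can. A call with a number of a shift or a turn outside -1 to 1 is refused whole. A call with a gripper value outside its range is refused whole. The fingers move at their own pace and stop on an object; "squeeze" is the grip in N (left out, the last holds). Time passes only in rows, so rows that repeat a pose let the fingers close. It gives the time, the measured TCP pose, the force, the opening and the grip force at its end, in the units of the state.
- manip.get_state(): the state, without advancing time (a new reading comes with each control period).
- manip.get_image(name): name is "scene" or "top" or "wrist"; returns the picture (384x512x3 uint8, red, green, blue); there is no depth.
- manip.camera_params(name): a dict with "fx", "fy", "cx", "cy" (pixels), "dist" ([k1, k2, p1, p2, k3] as OpenCV has them; the pictures are not rectified), "R" (3x3) and "t" (3): a world point X has camera coordinates R X + t; the wrist camera has in their place "tool_from_camera" (4x4, takes a point from camera to tool coordinates, whose origin is the TCP and whose axes are the flange's). Camera axes: x right, y down, z forward; pixel columns grow to the right and rows downward; lengths in m; the calibration is good to about 2 mm. A picture is of the moment at which its call begins: read the wrist's pose just before it. camera_params takes no time and is no camera call.
- manip.sign_off(): hands the job in; it is judged then, once.
The state is a dict: "clock": time; "qpos": joint angles; "qd": joint speeds; "effort": joint torques, N m; "position": TCP position; "ee_rot": TCP orientation; "contact_force": force on the tool from outside, world axes, zero at the start; "moment": the same for the moment, N m; "width": finger opening in m; "gripper_force": force on a finger pad.
Only numpy, scipy, OpenCV 4.12 (cv2) and the standard library are available. Lean on these libraries where they do the work, as an engineer would, in place of code of your own. Each camera call takes 0.05 s, during which the arm holds its last target. There are 200 camera calls.

## Working session

There is one attempt and no reset: what is moved stays moved. The work goes in short steps, Python scripts to look and compute and a tool call to move; the robot and the scene stay as the last step left them, time stands still between calls to the robot, and variables do not carry over. Pictures are saved under pics/ and viewed, at most 12 in all, crops included, and the job is handed in when it is done.

Besides the shell and the picture viewer there is one more tool, called after "Emit:" as name([rows], argument=value, ...), one row to a line, values as JSON. move_arm: Moves the arm, as the interface text tells. Scaled input: -1 to 1 covers 80 cm each way for a shift and 120 degrees each way for a turn. Its arguments: {"type":"object","properties":{"deltas":{"type":"array","items":{"type":"array","items":{"type":"array","items":{"type":"number","minimum":-1,"maximum":1}}}},"squeeze":{"type":"number"}},"required":["deltas"]}

```bash
ls; mkdir -p pics
python3 - <<'E'
from rig import manip
import cv2,numpy as np
s=manip.get_state();print(s)
for n in("top","scene","wrist"):
    im=manip.get_image(n);cv2.imwrite(f"pics/{n}0.png",im[...,::-1]);p=manip.camera_params(n);print(n,{k:np.round(v,4).tolist() for k,v in p.items()})
a=cv2.imread("pics/top0.png");cv2.imwrite("pics/top0b.png",cv2.resize(a,(800,600),interpolation=cv2.INTER_CUBIC))
E
```

```text
pics
{'clock': 0.0, 'qpos': array([ 1.03298408e+00,  2.76581070e-01,  1.50615393e+00, -4.15635423e-05,
        1.36073933e+00, -1.21027495e-01]), 'qd': array([-1.14370639e-03, -4.37377345e-04, -8.48384138e-04, -2.19554700e-03,
       -9.04531687e-04, -6.26782497e-06]), 'effort': array([ 3.46198767e-04, -4.16781414e+01, -2.45811886e+01, -4.69766983e-04,
        1.11128765e-02, -4.69975674e-06]), 'position': array([0.2325262 , 0.5252942 , 0.23843938]), 'ee_rot': array([-2.85127651e-04,  2.06882976e-01,  9.78365243e-01, -8.96823851e-04]), 'contact_force': array([-0.46865368,  0.06791603,  0.06525151]), 'moment': array([-0.00721619, -0.02833345,  0.04099222]), 'gripper_force': 0.0, 'width': 0.08512155194171092}
top {'fx': 352.2316, 'fy': 352.2316, 'cx': 250.638, 'cy': 192.0288, 'dist': [-0.0332, 0.0, 0.0, 0.0, 0.0], 'R': [[-0.1629, -0.9866, -0.0033], [-0.966, 0.1602, -0.2031], [0.2009, -0.0299, -0.9791]], 't': [0.0801, 0.5489, 0.8653]}
scene {'fx': 489.1914, 'fy': 489.1914, 'cx': 262.2967, 'cy': 196.2995, 'dist': [-0.0533, 0.0, 0.0, 0.0, 0.0], 'R': [[0.8102, 0.5861, -0.0052], [0.4479, -0.6249, -0.6394], [-0.378, 0.5157, -0.7689]], 't': [-0.4438, -0.1816, 1.6253]}
wrist {'fx': 297.1145, 'fy': 297.1145, 'cx': 256.0341, 'cy': 191.1874, 'dist': [-0.0457, 0.0, 0.0, 0.0, 0.0], 'tool_from_camera': [[0.0003, -0.9506, -0.3103, 0.081], [1.0, 0.0003, 0.0, 0.0006], [0.0001, -0.3103, 0.9506, -0.1352], [0.0, 0.0, 0.0, 1.0]]}
```

View pics/top0b.png

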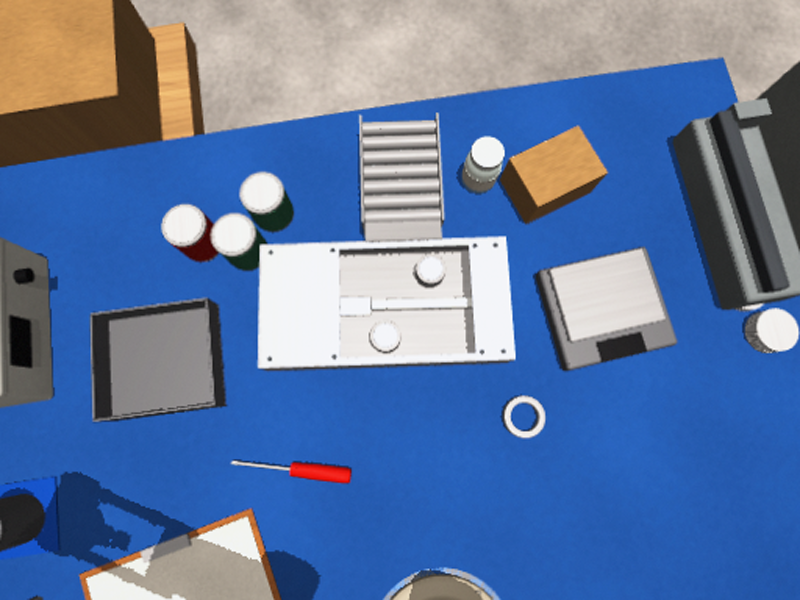

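View pics/scene0.png

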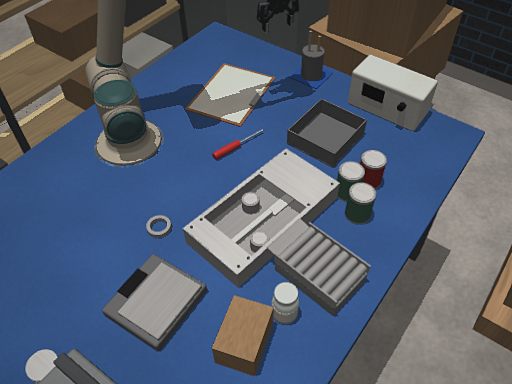

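The top view shows the tray with its opening at (340..470, 245..358) in the enlarged picture. Tin_a is at (430,268) and tin_b at (385,336). The blade/handle step is near (372,304), with the deep end to the left. The tote is at (155,360) on the left (+y). The scene view confirms this layout.

```bash
cat > h.py <<'E'
from rig import manip
import cv2,numpy as np
from scipy.spatial.transform import Rotation as Ro
def cam(n,s=None):
    p=manip.camera_params(n)
    K=np.array([[p["fx"],0,p["cx"]],[0,p["fy"],p["cy"]],[0,0,1]])
    if n!="wrist": R=np.array(p["R"]);t=np.array(p["t"])
    else:
        T=np.eye(4);T[:3,:3]=Ro.from_quat(np.roll(s["ee_rot"],-1)).as_matrix();T[:3,3]=s["position"]
        M=np.linalg.inv(T@np.array(p["tool_from_camera"]));R=M[:3,:3];t=M[:3,3]
    return K,np.array(p["dist"]),R,t
def ray(c,uv,z):
    K,d,R,t=c
    q=cv2.undistortPoints(np.array(uv,float).reshape(-1,1,2),K,d)[:,0]
    D=np.c_[q,np.ones(len(q))]@R; C=-R.T@t
    return C+D*((z-C[2])/D[:,2])[:,None]
def proj(c,X):
    K,d,R,t=c
    return cv2.projectPoints(np.array(X,float).reshape(-1,1,3),cv2.Rodrigues(R)[0],t,K,d)[0][:,0]
E
python3 - <<'E'
from h import *
c=cam("top");im=cv2.imread("pics/top0.png");g=cv2.cvtColor(im,cv2.COLOR_BGR2GRAY)
def sub(p): return cv2.cornerSubPix(g,(np.array(p,np.float32)*.64).reshape(-1,1,2),(4,4),(-1,-1),(3,40,.01))[:,0]
pl=sub([(258,247),(506,237),(515,359),(258,367)]);op=sub([(340,249),(470,245),(474,353),(340,359)])
P=ray(c,pl,.068);O=ray(c,op,.068)
for n,u,Q in(("plate",pl,P),("open",op,O)):
    print(n,u.round(1).tolist(),Q[:,:2].round(4).tolist(),[round(float(np.linalg.norm(Q[i]-Q[(i+1)%4])),4) for i in range(4)])
ctr=P.mean(0);ey=(P[0]+P[3]-P[1]-P[2]);yaw=np.arctan2(-ey[0],ey[1]);print("tray",ctr,"yaw",np.degrees(yaw))
ey=(O[0]+O[3]-O[1]-O[2]);print("opening ctr",O.mean(0),np.degrees(np.arctan2(-ey[0],ey[1])))
for n,p,z in(("a",(430,268),.048),("b",(385,336),.048)):
    u=np.array(p)*.64;print(n,ray(c,[u],z))
T=sub([(92,313),(209,298),(226,405),(93,420)]);T=np.array([(92,313),(209,298),(226,405),(93,420)])*.64
Q=ray(c,T,.062);print("tote",Q.round(3).tolist(),Q.mean(0))
s=np.array([(372,296),(372,312),(340,296),(340,316),(466,297),(466,307)])*.64;print("paddle",ray(c,s,[.028,.028,.016,.016,.028,.028]).round(4).tolist())
cr=im[140:245,150:340];cv2.imwrite("pics/c1.png",cv2.resize(cr,None,fx=4,fy=4,interpolation=cv2.INTER_CUBIC))
E
```

```text
plate [[165.10000610351562, 158.10000610351562], [323.29998779296875, 150.8000030517578], [329.5, 229.39999389648438], [164.60000610351562, 235.10000610351562]] [[0.6797, 0.1979], [0.631, -0.2184], [0.4242, -0.1914], [0.478, 0.2224]] [0.4192, 0.2085, 0.4173, 0.2031]
open [[215.39999389648438, 160.1999969482422], [300.20001220703125, 153.39999389648438], [303.3999938964844, 225.89999389648438], [214.5, 233.39999389648438]] [[0.6519, 0.0675], [0.6337, -0.1566], [0.4438, -0.1278], [0.4617, 0.0971]] [0.2248, 0.1921, 0.2256, 0.1925]
tray [0.55320675 0.00263168 0.068     ] yaw -7.0396410245831245
opening ctr [ 0.54780605 -0.02993762  0.068     ] -4.603743472397943
a [[ 0.60082384 -0.08477794  0.048     ]]
b [[0.49767484 0.01001361 0.048     ]]
tote [[0.614, 0.489, 0.062], [0.607, 0.291, 0.062], [0.427, 0.281, 0.062], [0.437, 0.497, 0.062]] [0.52116315 0.38922992 0.062     ]
paddle [[0.573, 0.0209, 0.028], [0.5452, 0.0252, 0.028], [0.5848, 0.0763, 0.016], [0.5496, 0.0814, 0.016], [0.5447, -0.1393, 0.028], [0.5274, -0.1359, 0.028]]
```

View pics/c1.png

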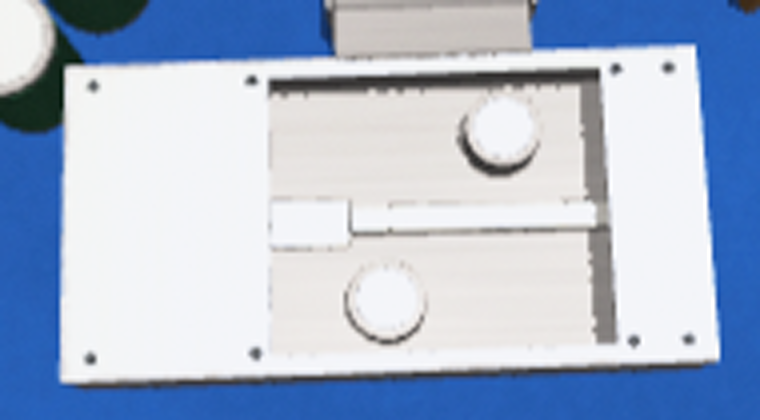

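The crop (4x, offset 150,140) shows the plate corners at (65,68), (695,45), (719,360) and (62,382). The tin tops are at about (502,128) and (387,300). The handle runs from (351,204..234) to (597,202..228), with the blade to its left.

Run:
```python
from h import *
c=cam("top")
f=lambda p:np.array(p,float)/4-.125*3+(150,140)
P=ray(c,f([(65,68),(695,45),(719,360),(62,382)]),.068)
print([round(float(np.linalg.norm(P[i]-P[(i+1)%4])),4) for i in range(4)])
ctr=P.mean(0);ey=(P[0]+P[3]-P[1]-P[2]);yaw=np.arctan2(-ey[0],ey[1]);print("tray",ctr,np.degrees(yaw))
O=ray(c,f([(270,80),(600,70),(617,343),(268,355)]),.068)
R=np.array([[np.cos(yaw),-np.sin(yaw)],[np.sin(yaw),np.cos(yaw)]])
def tr(n,uv,z):
    X=ray(c,f(uv),z);print(n,X[:,:2].round(4).tolist(),"tray:",((X-ctr)[:,:2]@R*1e3).round(1).tolist())
tr("open",[(270,80),(600,70),(617,343),(268,355)],.068)
tr("tins",[(502,128),(387,300)],.048)
tr("handle",[(351,204),(351,234),(597,202),(597,228)],.028)
tr("blade",[(270,200),(270,248),(350,198),(350,248)],.016)
```

```text
[0.4175, 0.2087, 0.4156, 0.2071]
tray [0.55386295 0.00174246 0.068     ] -7.364476536826886
open [[0.6527, 0.0627], [0.6239, -0.1531], [0.4449, -0.1293], [0.4736, 0.09]] tray: [[90.2, 73.1], [89.3, -144.6], [-91.2, -144.0], [-91.0, 77.2]]
tins [[0.6006, -0.0845], [0.4988, 0.0099]] tray: [[57.4, -79.6], [-55.7, 1.0]]
handle [[0.5701, 0.0233], [0.5497, 0.0265], [0.5443, -0.141], [0.5267, -0.1376]] tray: [[13.3, 23.4], [-7.3, 24.0], [8.8, -142.8], [-9.1, -141.6]]
blade [[0.5845, 0.0776], [0.5515, 0.0825], [0.5769, 0.0234], [0.5426, 0.0288]] tray: [[20.7, 79.2], [-12.7, 79.7], [20.1, 24.4], [-14.6, 25.3]]
```

```bash
cat >> h.py <<'E'
def deltas(cmd,goals,yd):
    """cmd=(xyz, deg of tool y cw from world Y) commanded; goals world xyz; yd goal deg"""
    p,a=np.array(cmd[0]),np.radians(cmd[1])
    ty=np.array([np.sin(a),np.cos(a),0]);tx=np.array([-np.cos(a),np.sin(a),0])  # tool z = -Z
    for g in goals:
        d=np.array(g)-p;print(np.round([d@tx/.8,d@ty/.8,-d[2]/.8,(yd-cmd[1])/120],4).tolist(),"%.0fmm"%(1e3*np.linalg.norm(d)))
def now():
    s=manip.get_state();M=Ro.from_quat(np.roll(s["ee_rot"],-1)).as_matrix()
    print(s["clock"],s["position"].round(4),"yaw %.2f"%np.degrees(np.arctan2(M[0,1],M[1,1])),M[:,2].round(3),"w%.4f g%.1f"%(s["width"],s["gripper_force"]),s["contact_force"].round(1),s["qpos"].round(2));return s
E
python3 - <<'E'
from h import *
now()
deltas(((.233,.526,.239),23.9),[(.45,.2,.22),(.6006,-.0845,.15),(.6006,-.0845,.022)],7.4)
E
```

```text
0.15 [0.2326 0.5254 0.2387] yaw 23.88 [-0.001 -0.001 -1.   ] w0.0857 g0.0 [ 0.3  1.2 -0.3] [ 1.03  0.28  1.51  0.    1.36 -0.12]
[-0.4131, -0.2627, 0.0237, -0.1375] 392mm
[-0.7293, -0.5115, 0.1112, -0.1375] 718mm
[-0.7293, -0.5115, 0.2712, -0.1375] 745mm
```

Emit:
move_arm([
  [[-0.413,-0.263,0.024,-0.1375,-0.65],[-0.413,-0.263,0.024,-0.1375,-0.65],[-0.413,-0.263,0.024,-0.1375,-0.65],[-0.413,-0.263,0.024,-0.1375,-0.65],[-0.413,-0.263,0.024,-0.1375,-0.65],[-0.413,-0.263,0.024,-0.1375,-0.65],[-0.413,-0.263,0.024,-0.1375,-0.65],[-0.413,-0.263,0.024,-0.1375,-0.65],[-0.413,-0.263,0.024,-0.1375,-0.65],[-0.413,-0.263,0.024,-0.1375,-0.65]],
], squeeze=30)

```text
clock: 1.15
position: [0.4499, 0.1988, 0.2197]
ee_rot: [-0.001, 0.066, 0.998, 0.0]
contact_force: [-0.6, -0.6, 0.3]
width: 0.0702
gripper_force: 0.0
```

Emit:
move_arm([
  [[-0.2325,-0.3284,0.0875,0,-0.65],[-0.2325,-0.3284,0.0875,0,-0.65],[-0.2325,-0.3284,0.0875,0,-0.65],[-0.2325,-0.3284,0.0875,0,-0.65],[-0.2325,-0.3284,0.0875,0,-0.65],[-0.2325,-0.3284,0.0875,0,-0.65],[-0.2325,-0.3284,0.0875,0,-0.65],[-0.2325,-0.3284,0.0875,0,-0.65],[-0.2325,-0.3284,0.0875,0,-0.65],[-0.2325,-0.3284,0.0875,0,-0.65]],
])

```text
clock: 2.15
position: [0.5998, -0.0825, 0.1503]
ee_rot: [-0.0, 0.063, 0.998, 0.001]
contact_force: [-0.1, -0.1, -0.7]
width: 0.0704
gripper_force: 0.0
```

Run:
```python
from h import *
s=now();im=manip.get_image("wrist");cv2.imwrite("pics/w1.png",im[...,::-1])
c=cam("wrist",s)
print(proj(c,[(.6006,-.0845,.048),(.4988,.0099,.048)]))
```

```text
2.15 [ 0.5998 -0.0825  0.1503] yaw 7.26 [-0.001  0.001 -1.   ] w0.0704 g0.0 [-0.1 -0.1 -0.7] [-0.25  0.38  1.58  0.    1.19 -1.7 ]
[[252.44365807 196.10561177]
 [361.13644038  51.74434217]]
```

View pics/w1.png

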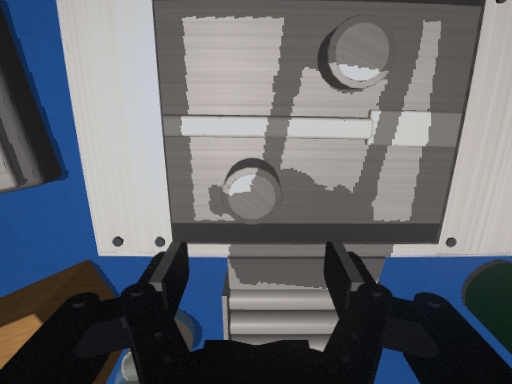

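The wrist view shows the tin tops at (251,193) and (361,53), within about 2 px of the prediction, so I'll descend and grip tin_a.

Emit:
move_arm([
  [[0,0,0.05,0,-0.65],[0,0,0.1,0,-0.65],[0,0,0.14,0,-0.65],[0,0,0.155,0,-0.65],[0,0,0.16,0,-0.65],[0,0,0.16,0,-0.65],[0,0,0.16,0,0.2],[0,0,0.16,0,0.2],[0,0,0.16,0,0.2],[0,0,0.16,0,0.2],[0,0,0.16,0,0.2],[0,0,0.16,0,0.2]],
], squeeze=35)

```text
clock: 3.4
position: [0.602, -0.0851, 0.0243]
ee_rot: [0.002, 0.064, 0.998, -0.0]
contact_force: [0.0, 0.6, 6.8]
width: 0.0508
gripper_force: 37.0
```

Run:
```python
from h import *
now()
print("a");deltas(((.6006,-.0845,.022),7.4),[(.6006,-.0845,.17),(.565,.385,.17),(.565,.385,.022)],7.4)
```

```text
3.4 [ 0.602  -0.0851  0.0243] yaw 7.39 [ 0.004 -0.001 -1.   ] w0.0508 g37.0 [0.  0.6 6.8] [-0.25  0.51  1.72  0.    0.91 -1.7 ]
a
[0.0, 0.0, -0.185, 0.0] 148mm
[0.1197, 0.5763, -0.185, 0.0] 494mm
[0.1197, 0.5763, -0.0, 0.0] 471mm
```

Emit:
move_arm([
  [[0,0,-0.03,0,0.2],[0,0,-0.09,0,0.2],[0,0,-0.15,0,0.2],[0,0,-0.185,0,0.2],[0,0,-0.185,0,0.2],[0,0,-0.185,0,0.2]],
])

```text
clock: 4.0
position: [0.6003, -0.0848, 0.1707]
ee_rot: [0.001, 0.064, 0.998, -0.0]
contact_force: [-0.1, -0.2, -1.7]
width: 0.051
gripper_force: 37.1
```

Emit:
move_arm([
  [[0.011,0.05,0,0,0.2],[0.021,0.1,0,0,0.2],[0.032,0.15,0,0,0.2],[0.042,0.2,0,0,0.2],[0.053,0.25,0,0,0.2],[0.063,0.3,0,0,0.2],[0.074,0.35,0,0,0.2],[0.084,0.4,0,0,0.2],[0.094,0.45,0,0,0.2],[0.105,0.5,0,0,0.2],[0.1197,0.55,0,0,0.2],[0.1197,0.576,0,0,0.2]],
])

```text
clock: 5.2
position: [0.5618, 0.3874, 0.167]
ee_rot: [-0.003, 0.063, 0.998, -0.001]
contact_force: [0.7, -1.3, -1.4]
width: 0.0513
gripper_force: 37.2
```

Run:
```python
from h import *
s=now();im=manip.get_image("wrist")[...,::-1].copy();c=cam("wrist",s)
for x,y in((.614,.489),(.607,.291),(.427,.281),(.437,.497)): cv2.circle(im,tuple(int(v) for v in proj(c,[(x,y,.062)])[0]),4,(0,0,255),1)
for x in(.565,.477): cv2.circle(im,tuple(int(v) for v in proj(c,[(x,.387,.004)])[0]),4,(0,255,255),1)
cv2.imwrite("pics/w2.png",im)
```

```text
5.2 [0.5618 0.3874 0.167 ] yaw 7.23 [-0.006 -0.001 -1.   ] w0.0513 g37.2 [ 0.7 -1.3 -1.4] [ 0.5   0.48  1.36  0.    1.3  -0.94]
```

View pics/w2.png

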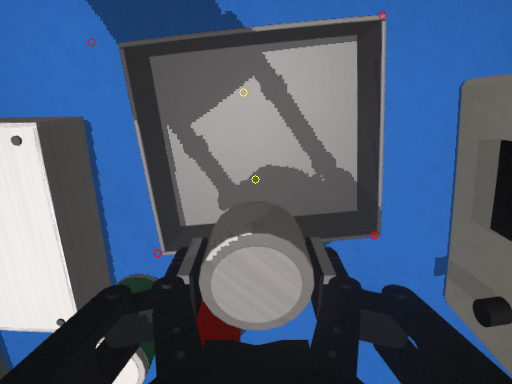

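The tote rim corners in the wrist view are at (120,44), (384,15), (379,236) and (162,253), so my earlier near-right corner was off. I'll recompute.

Run:
```python
from h import *
s=now();c=cam("wrist",s)
Q=ray(c,[(120,44),(384,15),(379,236),(162,253)],.062);print(Q.round(4).tolist(),Q.mean(0),[np.linalg.norm(Q[i]-Q[(i+1)%4]).round(3) for i in range(4)])
```

```text
5.25 [0.563  0.39   0.1668] yaw 7.18 [-0.004  0.002 -1.   ] w0.0505 g37.2 [ 2.1  2.3 -0.3] [ 0.5   0.48  1.36  0.    1.3  -0.94]
[[0.433, 0.3052, 0.062], [0.4379, 0.501, 0.062], [0.6163, 0.4963, 0.062], [0.6086, 0.2986, 0.062]] [0.52397175 0.40028092 0.062     ] [np.float64(0.196), np.float64(0.178), np.float64(0.198), np.float64(0.176)]
```

Emit:
move_arm([
  [[0,0.019,0.04,0,0.2],[0,0.019,0.09,0,0.2],[0,0.019,0.13,0,0.2],[0,0.019,0.155,0,0.2],[0,0.019,0.17,0,0.2],[0,0.019,0.18,0,0.2],[0,0.019,0.185,0,0.2],[0,0.019,0.185,0,0.2],[0,0.019,0.185,0,0.2]],
])

```text
clock: 6.15
position: [0.5673, 0.3999, 0.0232]
ee_rot: [0.001, 0.064, 0.998, 0.001]
contact_force: [0.2, 0.3, -1.2]
width: 0.0507
gripper_force: 37.3
```

Emit:
move_arm([
  [[0,0,0.003,0,0.2],[0,0,0.0045,0,0.2],[0,0,0.0045,0,0.2]],
])

```text
clock: 6.45
position: [0.5673, 0.4, 0.0204]
ee_rot: [0.001, 0.064, 0.998, 0.001]
contact_force: [-1.1, -0.4, 4.5]
width: 0.0511
gripper_force: 37.7
```

Tin_a is in contact with the tote floor. I'll open and lift.

Emit:
move_arm([
  [[0,0,0,0,-0.55],[0,0,0,0,-0.55],[0,0,0,0,-0.55],[0,0,0,0,-0.55],[0,0,-0.03,0,-0.6],[0,0,-0.08,0,-0.65],[0,0,-0.14,0,-0.65],[0,0,-0.19,0,-0.65],[0,0,-0.19,0,-0.65]],
])

```text
clock: 7.35
position: [0.5701, 0.4016, 0.1781]
ee_rot: [0.006, 0.064, 0.998, 0.004]
contact_force: [1.0, -0.1, 1.1]
width: 0.0703
gripper_force: 0.0
```

Run:
```python
from h import *
s=now()
z=.0184-.0+.152
deltas(((.567,.4,.170),7.4),[(.4988,.0099,.17),(.4988,.0099,.022)],7.4)
print(proj(cam("top"),[(.567,.4,.044)]))
```

```text
7.35 [0.5701 0.4016 0.1781] yaw 7.37 [ 0.012  0.007 -1.   ] w0.0703 g0.0 [ 1.  -0.1  1.1] [ 0.51  0.49  1.32  0.    1.32 -0.93]
[0.0217, -0.4945, -0.0, 0.0] 396mm
[0.0217, -0.4945, 0.185, 0.0] 423mm
[[ 96.50052252 213.34022881]]
```

Emit:
move_arm([
  [[0.0217,-0.4945,0,0,-0.65],[0.0217,-0.4945,0,0,-0.65],[0.0217,-0.4945,0,0,-0.65],[0.0217,-0.4945,0,0,-0.65],[0.0217,-0.4945,0,0,-0.65],[0.0217,-0.4945,0,0,-0.65],[0.0217,-0.4945,0,0,-0.65],[0.0217,-0.4945,0,0,-0.65],[0.0217,-0.4945,0,0,-0.65],[0.0217,-0.4945,0,0,-0.65],[0.0217,-0.4945,0,0,-0.65]],
])

```text
clock: 8.45
position: [0.4986, 0.0103, 0.1702]
ee_rot: [-0.0, 0.064, 0.998, 0.0]
contact_force: [0.6, -0.3, -0.6]
width: 0.0709
gripper_force: 0.0
```

Run:
```python
from h import *
s=now();im=manip.get_image("wrist")[...,::-1].copy();c=cam("wrist",s)
t=manip.get_image("top")[...,::-1]
cv2.circle(im,tuple(int(v) for v in proj(c,[(.4988,.0099,.048)])[0]),3,(0,0,255),1)
print(proj(c,[(.4988,.0099,.048)]))
a=cv2.resize(t[150:300,40:240],(533,400),interpolation=cv2.INTER_CUBIC)
b=cv2.resize(im[:250,100:450],(280,200))
o=np.zeros((400,800,3),np.uint8);o[:,:533]=a[:, :533];o[:191,533:]=b[:191,:267];cv2.imwrite("pics/m3.png",o)
```

```text
8.45 [0.4986 0.0103 0.1702] yaw 7.36 [-0.     0.001 -1.   ] w0.0709 g0.0 [ 0.6 -0.3 -0.6] [-0.12  0.21  1.77  0.    1.15 -1.56]
[[254.41605277 188.10815833]]
```

View pics/m3.png

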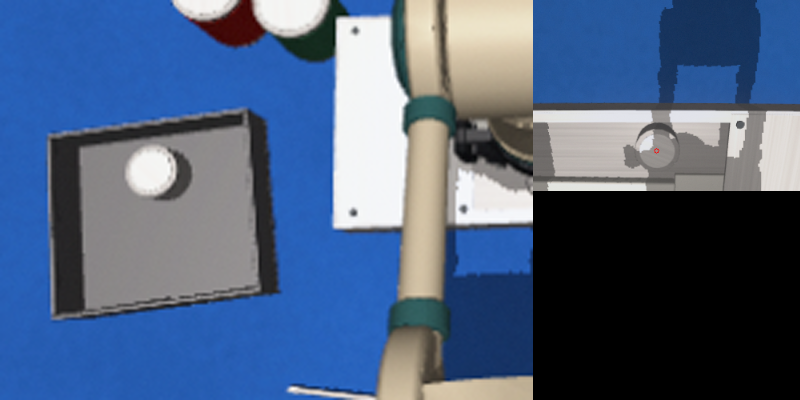

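Tin_a stands upright in the tote at (152,170) in the picture, and the tin_b mark is centred on its top. I'll pick up tin_b.

Emit:
move_arm([
  [[0,0,0.05,0,-0.65],[0,0,0.11,0,-0.65],[0,0,0.155,0,-0.65],[0,0,0.175,0,-0.65],[0,0,0.183,0,-0.65],[0,0,0.183,0,-0.65],[0,0,0.183,0,0.2],[0,0,0.183,0,0.2],[0,0,0.183,0,0.2],[0,0,0.183,0,0.2],[0,0,0.183,0,0.2],[0,0,0.183,0,0.2]],
])

```text
clock: 9.75
position: [0.4999, 0.0096, 0.0255]
ee_rot: [0.002, 0.065, 0.998, 0.0]
contact_force: [0.8, 2.2, 6.3]
width: 0.0512
gripper_force: 37.1
```

Run:
```python
from h import *
now()
deltas(((.4988,.0099,.1706),7.4),[(.481,.4,.1706),(.481,.4,.022)],7.4)
```

```text
9.75 [0.4999 0.0096 0.0255] yaw 7.40 [ 0.003  0.    -1.   ] w0.0512 g37.1 [0.8 2.2 6.3] [-0.12  0.38  1.96  0.    0.79 -1.56]
[0.0849, 0.4807, -0.0, 0.0] 391mm
[0.0849, 0.4807, 0.1858, 0.0] 418mm
```

Emit:
move_arm([
  [[0,0,-0.03,0,0.2],[0,0,-0.09,0,0.2],[0,0,-0.15,0,0.2],[0,0,-0.183,0,0.2],[0,0,-0.183,0,0.2],[0,0,-0.183,0,0.2]],
])

```text
clock: 10.35
position: [0.4982, 0.0094, 0.1707]
ee_rot: [0.0, 0.064, 0.998, -0.0]
contact_force: [0.5, 0.1, -1.8]
width: 0.0511
gripper_force: 37.2
```

Emit:
move_arm([
  [[0.009,0.05,0,0,0.2],[0.018,0.1,0,0,0.2],[0.027,0.15,0,0,0.2],[0.035,0.2,0,0,0.2],[0.044,0.25,0,0,0.2],[0.053,0.3,0,0,0.2],[0.062,0.35,0,0,0.2],[0.071,0.4,0,0,0.2],[0.08,0.45,0,0,0.2],[0.085,0.481,0,0,0.2],[0.085,0.481,0,0,0.2],[0.085,0.481,0,0,0.2]],
])

```text
clock: 11.55
position: [0.4793, 0.3992, 0.1679]
ee_rot: [-0.002, 0.064, 0.998, -0.002]
contact_force: [-0.6, -0.1, -1.3]
width: 0.0508
gripper_force: 37.4
```

Emit:
move_arm([
  [[0,0,0.04,0,0.2],[0,0,0.09,0,0.2],[0,0,0.13,0,0.2],[0,0,0.155,0,0.2],[0,0,0.17,0,0.2],[0,0,0.178,0,0.2],[0,0,0.182,0,0.2],[0,0,0.182,0,0.2],[0,0,0.182,0,0.2]],
])

```text
clock: 12.45
position: [0.4813, 0.4002, 0.026]
ee_rot: [0.001, 0.064, 0.998, 0.001]
contact_force: [0.1, -1.0, -1.2]
width: 0.0512
gripper_force: 37.4
```

Emit:
move_arm([
  [[0,0,0.003,0,0.2],[0,0,0.005,0,0.2],[0,0,0.006,0,0.2],[0,0,0.006,0,0.2]],
])

```text
clock: 12.85
position: [0.4808, 0.4001, 0.0215]
ee_rot: [0.001, 0.064, 0.998, 0.0]
contact_force: [-1.0, -1.3, 5.1]
width: 0.051
gripper_force: 38.0
```

Emit:
move_arm([
  [[0,0,0,0,-0.55],[0,0,0,0,-0.55],[0,0,0,0,-0.55],[0,0,0,0,-0.55],[0,0,-0.03,0,-0.6],[0,0,-0.08,0,-0.65],[0,0,-0.14,0,-0.65],[0,0,-0.19,0,-0.65],[0,0,-0.19,0,-0.65],[0,0,-0.19,0,-0.65]],
])

```text
clock: 13.85
position: [0.481, 0.4001, 0.1733]
ee_rot: [0.001, 0.064, 0.998, 0.001]
contact_force: [-0.5, 0.1, 0.3]
width: 0.0705
gripper_force: 0.0
```

Run:
```python
from h import *
s=now()
deltas(((.481,.4,.172),7.4),[(.5412,-.1026,.172)],98)
```

```text
13.85 [0.481  0.4001 0.1733] yaw 7.38 [ 0.002  0.001 -1.   ] w0.0705 g0.0 [-0.5  0.1  0.3] [ 0.58  0.39  1.5   0.    1.25 -0.86]
[-0.1555, -0.6133, -0.0, 0.755] 506mm
```

Emit:
move_arm([
  [[-0.1555,-0.6133,0,0.755,-0.2],[-0.1555,-0.6133,0,0.755,-0.2],[-0.1555,-0.6133,0,0.755,-0.2],[-0.1555,-0.6133,0,0.755,-0.2],[-0.1555,-0.6133,0,0.755,-0.2],[-0.1555,-0.6133,0,0.755,-0.2],[-0.1555,-0.6133,0,0.755,-0.2],[-0.1555,-0.6133,0,0.755,-0.2],[-0.1555,-0.6133,0,0.755,-0.2],[-0.1555,-0.6133,0,0.755,-0.2],[-0.1555,-0.6133,0,0.755,-0.2],[-0.1555,-0.6133,0,0.755,-0.2]],
])

```text
clock: 15.05
position: [0.5398, -0.1044, 0.1699]
ee_rot: [-0.002, 0.756, 0.655, -0.001]
contact_force: [-0.1, 1.1, -0.5]
width: 0.0512
gripper_force: 0.0
```

Emit:
move_arm([
  [[0,0,0,0,-0.2],[0,0,0,0,-0.2]],
])

```text
clock: 15.25
position: [0.5402, -0.1013, 0.1712]
ee_rot: [-0.001, 0.754, 0.657, -0.0]
contact_force: [0.3, 0.4, -0.2]
width: 0.0514
gripper_force: 0.0
```

Run:
```python
from h import *
s=now();im=manip.get_image("wrist")[...,::-1].copy();c=cam("wrist",s)
t=manip.get_image("top")[...,::-1]
cv2.circle(im,tuple(int(v) for v in proj(c,[(.5412,-.1026,.028)])[0]),3,(0,0,255),1)
print(proj(c,[(.5412,-.1026,.028)]))
o=np.zeros((384,800,3),np.uint8);o[:,:512]=im;o[:216,512:]=cv2.resize(t[150:300,40:240],(288,216));cv2.imwrite("pics/m4.png",o)
```

```text
15.25 [ 0.5402 -0.1013  0.1712] yaw 97.83 [-0.002  0.001 -1.   ] w0.0514 g0.0 [ 0.3  0.4 -0.2] [-0.31  0.29  1.67  0.    1.19 -0.18]
[[258.72259268 182.38357381]]
```

View pics/m4.png

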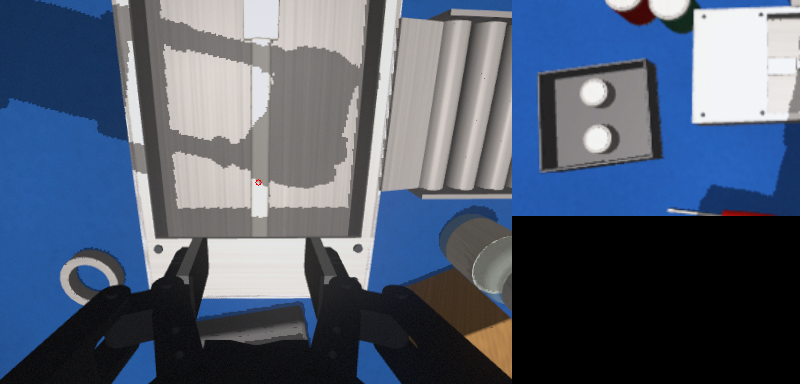

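Both tins stand upright in the tote. The grasp mark at (259,182) is on the handle's centre line (252..268), so I'll descend and grip the handle.

Emit:
move_arm([
  [[0,0,0.05,0,-0.2],[0,0,0.1,0,-0.2],[0,0,0.145,0,-0.2],[0,0,0.17,0,-0.2],[0,0,0.182,0,-0.2],[0,0,0.186,0,-0.2],[0,0,0.186,0,-0.2]],
])

```text
clock: 16.05
position: [0.5415, -0.1024, 0.0238]
ee_rot: [0.0, 0.754, 0.657, 0.0]
contact_force: [0.8, -0.9, 0.3]
width: 0.0512
gripper_force: 0.0
```

Emit:
move_arm([
  [[0,0,0,0,0.8],[0,0,0,0,0.8],[0,0,0,0,0.8],[0,0,0,0,0.8],[0,0,0,0,0.8],[0,0,0,0,0.8]],
], squeeze=30)

```text
clock: 16.65
position: [0.5419, -0.103, 0.0245]
ee_rot: [0.001, 0.755, 0.656, 0.001]
contact_force: [-0.2, 0.9, 6.4]
width: 0.0171
gripper_force: 30.8
```

Emit:
move_arm([
  [[0,0,-0.002,0,0.8],[0.01,0,-0.002,0,0.8],[0.02,0,-0.002,0,0.8],[0.03,0,-0.002,0,0.8],[0.04,0,-0.002,0,0.8],[0.05,0,-0.002,0,0.8],[0.06,0,-0.002,0,0.8],[0.0625,0,-0.002,0,0.8],[0.0625,0,-0.002,0,0.8]],
])

```text
clock: 17.55
position: [0.5479, -0.0527, 0.0249]
ee_rot: [-0.0, 0.754, 0.657, -0.0]
contact_force: [0.1, -0.2, -1.2]
width: 0.017
gripper_force: 30.0
```

Run:
```python
from h import *
s=now();im=manip.get_image("wrist")[...,::-1].copy();c=cam("wrist",s)
cv2.imwrite("pics/w5.png",im)
t=manip.get_image("scene")[...,::-1]
o=np.zeros((384,800,3),np.uint8);o[:,:512]=im;o[:216,512:]=cv2.resize(t[140:290,170:370],(288,216));cv2.imwrite("pics/m5.png",o)
```

```text
17.55 [ 0.5479 -0.0527  0.0249] yaw 97.93 [-0.  0. -1.] w0.0170 g30.0 [ 0.1 -0.2 -1.2] [-0.22  0.44  1.85  0.    0.85 -0.08]
```

View pics/m5.png

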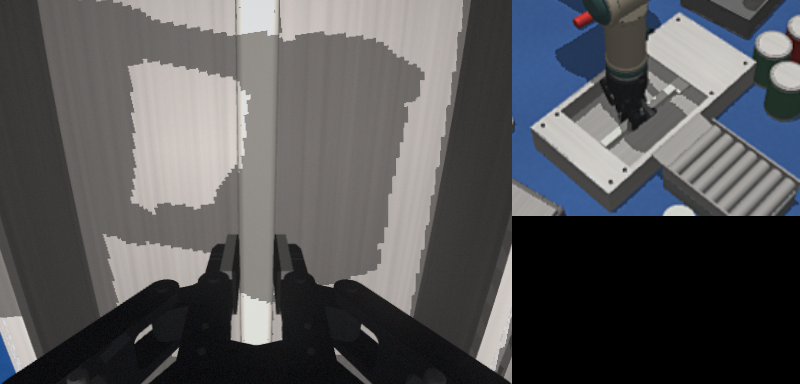

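The inset shows the handle's end inside the opening, clear of the near edge, so the slide worked. Now I'll lift so the guard edge tilts the paddle in the grip.

Emit:
move_arm([
  [[0,0,-0.012,0,0.8],[0,0,-0.024,0,0.8],[0,0,-0.036,0,0.8],[0,0,-0.048,0,0.8],[0,0,-0.058,0,0.8],[0,0,-0.066,0,0.8],[0,0,-0.074,0,0.8],[0,0,-0.082,0,0.8],[0,0,-0.09,0,0.8],[0,0,-0.09,0,0.8]],
], squeeze=25)

```text
clock: 18.65
position: [0.5481, -0.0534, 0.0977]
ee_rot: [0.0, 0.754, 0.656, 0.0]
contact_force: [0.9, -0.5, -1.5]
width: 0.0169
gripper_force: 29.5
```

Run:
```python
from h import *
s=now();im=manip.get_image("wrist")[...,::-1].copy()
t=manip.get_image("scene")[...,::-1]
o=np.zeros((384,800,3),np.uint8);o[:,:400]=cv2.resize(im,(400,384));o[:300,400:]=cv2.resize(t[140:290,170:370],(400,300),interpolation=cv2.INTER_CUBIC);cv2.imwrite("pics/m6.png",o)
```

```text
18.65 [ 0.5481 -0.0534  0.0977] yaw 97.95 [ 0.001 -0.001 -1.   ] w0.0169 g29.5 [ 0.9 -0.5 -1.5] [-0.22  0.36  1.77 -0.    1.02 -0.08]
```

View pics/m6.png

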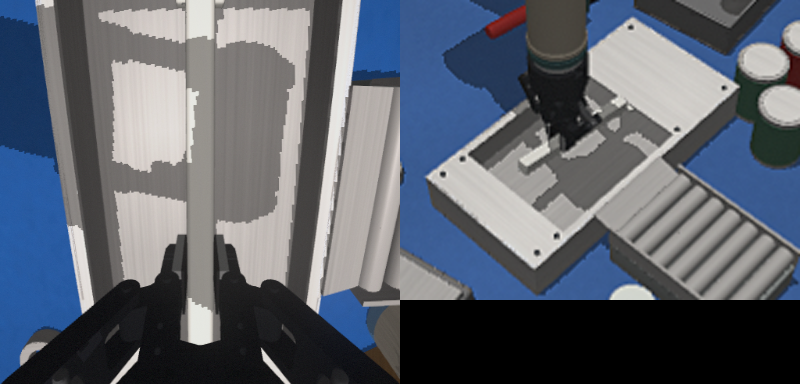

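The handle end is now up out of the opening, with only small forces. I'll pull back along the paddle while rising.

Emit:
move_arm([
  [[0,0,-0.01,0,0.8],[-0.005,0,-0.016,0,0.8],[-0.02,0,-0.021,0,0.8],[-0.035,0,-0.026,0,0.8],[-0.05,0,-0.031,0,0.8],[-0.065,0,-0.036,0,0.8],[-0.08,0,-0.041,0,0.8],[-0.095,0,-0.046,0,0.8],[-0.11,0,-0.051,0,0.8],[-0.12,0,-0.055,0,0.8],[-0.12,0,-0.055,0,0.8]],
])

```text
clock: 19.85
position: [0.5348, -0.1498, 0.1415]
ee_rot: [0.001, 0.755, 0.656, 0.0]
contact_force: [0.5, -0.2, -1.1]
width: 0.0169
gripper_force: 29.3
```

Run:
```python
from h import *
s=now();im=manip.get_image("wrist")[...,::-1].copy()
t=manip.get_image("scene")[...,::-1]
o=np.zeros((384,800,3),np.uint8);o[:,:400]=cv2.resize(im,(400,384));o[:300,400:]=cv2.resize(t[140:290,170:370],(400,300),interpolation=cv2.INTER_CUBIC);cv2.imwrite("pics/m7.png",o)
```

```text
19.85 [ 0.5348 -0.1498  0.1415] yaw 98.05 [ 0.001 -0.001 -1.   ] w0.0169 g29.3 [ 0.5 -0.2 -1.1] [-0.4   0.32  1.7  -0.    1.12 -0.26]
```

View pics/m7.png

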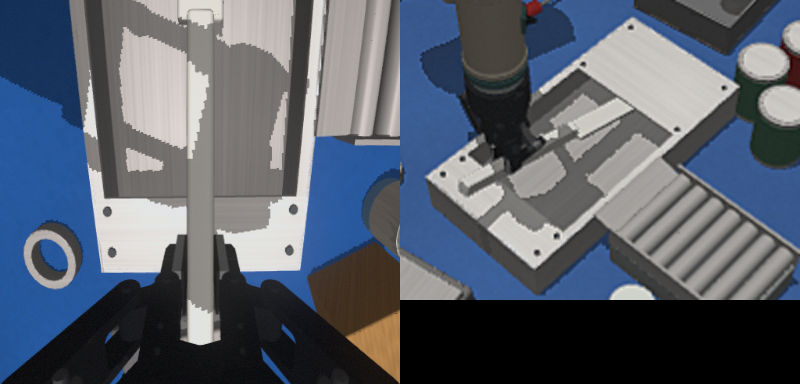

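The blade is sliding out and only about 20 mm of it remains under the guard. I'll pull 80 mm more, then lift high.

Emit:
move_arm([
  [[-0.015,0,-0.006,0,0.8],[-0.03,0,-0.012,0,0.8],[-0.045,0,-0.018,0,0.8],[-0.06,0,-0.024,0,0.8],[-0.075,0,-0.03,0,0.8],[-0.09,0,-0.036,0,0.8],[-0.1,0,-0.04,0,0.8],[-0.1,0,-0.04,0,0.8]],
])

```text
clock: 20.75
position: [0.5236, -0.229, 0.1734]
ee_rot: [0.001, 0.755, 0.656, 0.0]
contact_force: [0.3, 0.4, -1.0]
width: 0.0169
gripper_force: 29.3
```

Emit:
move_arm([
  [[0,0,-0.02,0,0.8],[0,0,-0.045,0,0.8],[0,0,-0.075,0,0.8],[0,0,-0.105,0,0.8],[0,0,-0.135,0,0.8],[0,0,-0.165,0,0.8],[0,0,-0.19,0,0.8],[0,0,-0.205,0,0.8],[0,0,-0.21,0,0.8],[0,0,-0.21,0,0.8],[0,0,-0.21,0,0.8],[0,0,-0.21,0,0.8]],
], squeeze=50)

```text
clock: 21.95
position: [0.523, -0.2272, 0.3396]
ee_rot: [-0.001, 0.755, 0.656, -0.0]
contact_force: [0.1, 0.1, -1.6]
width: 0.0166
gripper_force: 54.5
```

Run:
```python
from h import *
s=now();im=manip.get_image("wrist")[...,::-1].copy()
t=manip.get_image("scene")[...,::-1];tp=manip.get_image("top")[...,::-1]
cv2.imwrite("pics/s8.png",t);cv2.imwrite("pics/t8.png",tp)
o=np.zeros((600,800,3),np.uint8);o[:300,:400]=cv2.resize(im,(400,300));o[:300,400:]=cv2.resize(tp,(400,300));o[300:,:400]=cv2.resize(t[60:285,130:430],(400,300));cv2.imwrite("pics/m8.png",o)
```

```text
21.95 [ 0.523  -0.2272  0.3396] yaw 97.98 [-0.002  0.001 -1.   ] w0.0166 g54.5 [ 0.1  0.1 -1.6] [-0.53  0.23  1.32  0.    1.59 -0.39]
```

View pics/m8.png

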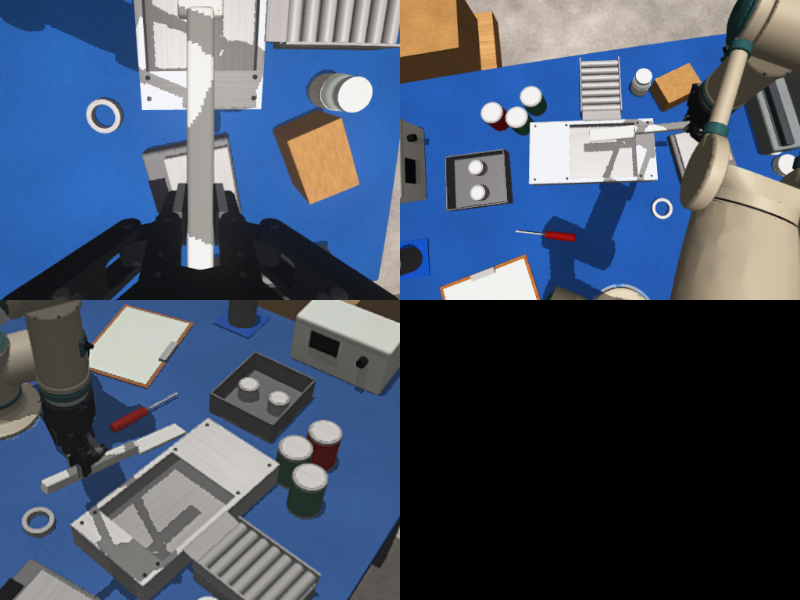

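The paddle is held in the air with both ends free and the tins upright. I'll check the end heights by triangulating: blade end at scene (269,157) and top (233,178), handle end at scene (162,201).

Emit:
move_arm([
  [[0,0,0,0,0.8],[0,0,0,0,0.8],[0,0,0,0,0.8],[0,0,0,0,0.8],[0,0,0,0,0.8]],
])

```text
clock: 22.6
position: [0.5234, -0.2275, 0.3409]
ee_rot: [0.0, 0.755, 0.656, 0.0]
contact_force: [1.2, 0.5, -1.7]
width: 0.0164
gripper_force: 54.5
```

Run:
```python
from h import *
A=cam("scene");B=cam("top")
f=lambda c,u:cv2.undistortPoints(np.array([[u]],float),c[0],c[1])[0].T
X=cv2.triangulatePoints(np.c_[A[2],A[3]],np.c_[B[2],B[3]],f(A,(269,157)),f(B,(233,178)));b=(X[:3]/X[3])[:,0];print("blade",b)
s=now()
g=s["position"]+[0,0,.008];print("dist grip-blade",np.linalg.norm(b-g),"tilt",np.degrees(np.arcsin((g[2]-b[2])/.249)))
h=g-(b-g)/np.linalg.norm(b-g)*.071;print("handle est",h,"proj scene",proj(A,[h]))
print(s["qd"].round(4))
```

```text
blade [0.55303516 0.02594235 0.23546591]
22.6 [ 0.5234 -0.2275  0.3409] yaw 97.98 [ 0.  0. -1.] w0.0164 g54.5 [ 1.2  0.5 -1.7] [-0.53  0.23  1.32  0.    1.59 -0.39]
dist grip-blade 0.27928005026019653 tilt 27.111945886739395
handle est [ 0.51592052 -0.29196023  0.37779148] proj scene [[164.13201973 191.56758181]]
[-0.001   0.0014 -0.0019 -0.0005  0.0013  0.0009]
```

Both ends are well above 118 mm (lowest is about 0.235 m), and the arm is still.

```bash
python3 -c "
from rig import manip
print(manip.sign_off())"
```

```text
the job is handed in; nothing more can be done
None
```

The job is handed in at about 23 s: both tins stand upright in the tote, and the paddle is held still in the gripper with its lower end about 165 mm above the guard plate; the bystander items were not touched.

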